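Measure a wooden foot blank on the measuring board

ROBOT

A 7-joint arm with a two-finger parallel gripper is mounted at the origin on the work surface. World frame = base frame: x ahead of the robot, y to its left, z up, the work surface at z = 0. Lengths are in m, angles in rad, forces in N, time in s.
With the tool pointing down it reaches from about 0.35 to 0.9 m from the base axis. Payload 7.2 kg.
Tool frame: the origin (TCP) lies between the finger pads; the fingertips stand 22 mm ahead of it and the grasp point (between the pads) lies 3 mm ahead of it; z points along the fingers, y is the line along which they close (so a half turn about z gives the same grasp; the last joint's range is limited). The gripper opens to 88 mm and grips with 3 to 60 N. Pads are 20 mm wide; open, the fingers measure 115 mm over their backs; the gripper's body (75 mm by 178 mm) begins 61 mm behind the grasp point.
Start: joints at [1.157, 0.411, -0.013, 1.596, 0.006, 1.134, -0.082], TCP at [0.212, -0.588, 0.245] pointing down, gripper open.
Joint ranges: [-2.95, 2.95], [-0.29, 1.99], [-1.47, 1.44], [0.14, 2.54], [-1.03, 4.17], [0.13, 1.85], [-2.86, 2.86]. Speed limits (rad/s): [2.39, 2.39, 3.01, 3.01, 3.14, 3.14, 3.14].

INTERFACE

Orientations are given as a 3x3 rotation matrix whose columns are the frame's x, y, z axes.
In Python, from workcell import read_state, snapshot, hand_in gives the robot as it stands.
- The arm moves only by the tool send_rows, never from a script. Its argument "plan" is a list of rows, each an object with "gripper": the closure in counts, from 0 (fully open) to 255 (shut); "slide": the shift along the tool's x, y, z in mm, a list of three; "angular": the turn, a rotation vector about the tool's x, y, z in rad, a list of three. A call has 1 to 12 rows; each row is the pose to reach, as a shift and turn from the pose commanded when the call began, along the tool's axes at that moment; what a row does not reach only later rows make up. A row lasts 1/8 s, in which the tool goes at most 62.5 mm and 10.7 degrees, less where a joint would pass 70% of its speed; a pose out of reach is approached as far as the arm can. A call with a gripper value outside its range is refused whole. The fingers move at their own pace and stop on an object; the grip force is fixed at half the most. Time passes only in rows, so rows that repeat a pose let the fingers close. It gives the time, the measured TCP pose, the force, the opening and the grip force at its end, in the units of the state.
- read_state(): the state, without advancing time (a new reading comes with each control period).
- snapshot(name): name is "scene" or "top"; returns a dict with "image" (384x512x3 uint8, red, green, blue), "K" (3x3 intrinsics, pixels), "dist" ([k1, k2, p1, p2, k3] as OpenCV has them; the pictures are not rectified), "world_from_camera" (4x4, takes a point from camera to world coordinates). Camera axes: x right, y down, z forward; pixel columns grow to the right and rows downward; lengths in m; the calibration is good to about 2 mm. A picture is of the moment at which its call begins. There is no depth.
- hand_in(): hands the job in; it is judged then, once.
The state is a dict: "time": time; "qpos": joint angles; "qd": joint speeds; "joint_efforts": joint torques, N m; "tcp_pos": TCP position; "eef_rot": TCP orientation; "ft_force": force on the tool from outside, world axes, zero at the start; "ft_torque": the same for the moment, N m; "finger_gap": finger opening in m; "grasp_force": force on a finger pad.
Only numpy, scipy, OpenCV 4.12 (cv2) and the standard library are available. Lean on these libraries where they do the work, as an engineer would, in place of code of your own. Each camera call takes 0.05 s, during which the arm holds its last target. There are 200 camera calls.

TASK

Measure the wooden foot blank: push it along the measuring board until its flat heel is fully home against the red heel stop and its straight side lies flush along the aluminium side fence, and slide the blue cursor up until its blade just rests against the toe. Only push the blank, never lift it off the board or tip it, and leave the other things on the bench where they are.

Things in the scene. Friction and masses are not known exactly. Their poses are not given: they have to be found in the camera images.
- board: Grey measuring board fixed to the bench, top face 8 mm up. Origin: on the bench plane, exactly below the inner corner where the heel-stop face and the fence face meet. x runs along the fence from the heel stop towards the toe end, y across the board away from the fence, z up. The board covers x -32 to 368 mm, y -32 to 132 mm.
- heel_stop (a point): Foot of the red heel stop's face, on the board's top at board x = 0, y = 33 mm. The face is the plane board x = 0; the stop covers board x -24 to 0, y 0 to 130 mm and rises to 48 mm above the bench.
- fence (a point): Foot of the aluminium side fence's face, on the board's top at board x = 100 mm, y = 0. The face is the plane board y = 0; the fence covers board y -28 to 0, x -4 to 368 mm and rises to 28 mm above the bench.
- foot: Loose light-wood blank of a child's foot, 195 x 66 mm, 0.28 to 0.56 kg, lying on the board; slides at 1 to 5 N. Origin: underside, corner of the flat heel (x = 0) and the straight side (y = 0, the side for the fence). x: heel to toe, y: across, away from the straight side. Centre of mass at x = 81, y = 32 mm. Home: origin 8 mm above the board's, axes parallel to the board's.
- foot_toe (a point): Tip of the blank's rounded toe (radius 24 mm), 18 mm above its underside, at foot x = 195, y = 24 mm. The straight side is flat from foot x = 0 to 171 mm, the opposite side (y = 66 mm) from 0 to 150 mm. The blank is 46 mm high from foot x = 0 to 110 mm and 36 mm from there to the toe.
- ankle (a point): Centre of the top of the blank's round ankle stub, 48 mm in diameter, at foot x = 50, y = 33 mm, 70 mm above the blank's underside.
- cursor (a joint): Slide of the blue cursor along the fence, in m: 0 = fully out at the toe end, growing as it is pushed towards the heel stop, up to 0.2. Its blade face lies at board x = 0.325 m minus this value. It stays where it is left and takes about 1.5 N to slide. It starts between 0 and 0.015.
- cursor_face (a point): On the face of the cursor's blade that looks to the heel stop, at board y = 40 mm, 27 mm above the bench. The blade is an upright blue plate, 8 mm thick (its back, good to push on, is 8 mm further from the heel stop), across the board from y = 2 to 82 mm, from 14 to 40 mm above the bench.
- cursor_knob (a point): Centre of the top of the cursor's black round knob, 18 mm in diameter, 62 mm above the bench, at board y = -14 mm, 20 mm behind the blade face. It stands on the blue carriage that rides on the fence: board y -32 to 4 mm, from 2 mm before to 42 mm behind the blade face, top 46 mm above the bench.
- spool: Orange thread spool standing, 52 mm in diameter, 60 mm high, beside the board. Origin: centre of underside. Leave alone.
- coupling: Round steel and aluminium coupling standing, 54 mm in diameter, 36 mm high, beside the board. Origin: centre of underside. Leave alone.
- cup: Clear plastic mixing cup, 68 mm in diameter, 75 mm high, behind the fence. Origin: centre of underside. Leave alone.
- bottle: White bottle with a red label, 48 mm in diameter, 115 mm high, behind the heel stop. Origin: centre of underside. Leave alone.
- screwdriver: Screwdriver lying behind the fence, 200 mm long, handle 26 mm thick to its -x. Origin: middle of its length, on the bench. Leave alone.
- cork: Cork block, 70 x 45 x 18 mm, beyond the toe end of the board. Origin: centre of underside. Leave alone.

How it is judged:
By the outcome, as a careful person would: the job done as asked, in the order asked, and still so for the second after the job is handed in, with the robot touching nothing.
It also fails if it takes over 64 s, if anything falls off the work surface, if the arm or the gripper's body presses on something with over 40 N, if the wrist force passes 120 N, or if a joint passes its speed limit or range.

## Working session

There is one attempt and no reset: what is moved stays moved. The work goes in short steps, Python scripts to look and compute and a tool call to move; the robot and the scene stay as the last step left them, time stands still between calls to the robot, and variables do not carry over. Pictures are saved under pics/ and viewed, at most 10 in all, crops included, and the job is handed in when it is done.

Besides the shell and the picture viewer there is one more tool, called after "Emit:" in YAML: its name, and indented under it one key for each argument. send_rows: Moves the arm, as the interface text tells. Its arguments: {"type":"object","properties":{"plan":{"type":"array"}},"required":["plan"]}

```bash
mkdir -p pics
python3 - <<'E'
from workcell import read_state, snapshot
import cv2,pickle,numpy as np
s={}
for n in("scene","top"):
    d=snapshot(n);s[n]=d
    cv2.imwrite(f"pics/{n}0.png",cv2.resize(d["image"][:,:,::-1],(800,600),interpolation=cv2.INTER_CUBIC))
    print(n,d["K"],d["dist"],d["world_from_camera"])
pickle.dump(s,open("s0.pkl","wb"))
r=read_state();print(r["tcp_pos"],r["eef_rot"],r["time"],r["ft_force"])
E
```

```text
scene [[421.80497752   0.         253.10130645]
 [  0.         421.80497752 194.66611482]
 [  0.           0.           1.        ]] [-0.03798609  0.          0.          0.          0.        ] [[ 0.60567306  0.42380618 -0.67346006  1.17388217]
 [ 0.79570103 -0.32734031  0.50961572 -0.43911831]
 [-0.00447233 -0.84453339 -0.53548423  0.5706448 ]
 [ 0.          0.          0.          1.        ]]
top [[385.19507957   0.         253.70140383]
 [  0.         385.19507957 190.73462678]
 [  0.           0.           1.        ]] [-0.10741599  0.          0.          0.          0.        ] [[-0.02636093 -0.98723475  0.1570753   0.44828957]
 [-0.99954058  0.0236794  -0.01891886  0.03377012]
 [ 0.01495791 -0.15750185 -0.9874054   0.85444391]
 [ 0.          0.          0.          1.        ]]
[ 0.21168329 -0.5876172   0.24391385] [[ 9.40787143e-01  3.38997398e-01 -5.62312954e-04]
 [ 3.38997852e-01 -9.40786256e-01  1.29500886e-03]
 [-9.00116635e-05 -1.40895057e-03 -9.99999003e-01]] 0.1 [-0.42908471 -0.67129398 -0.84106757]
```

View pics/top0.png

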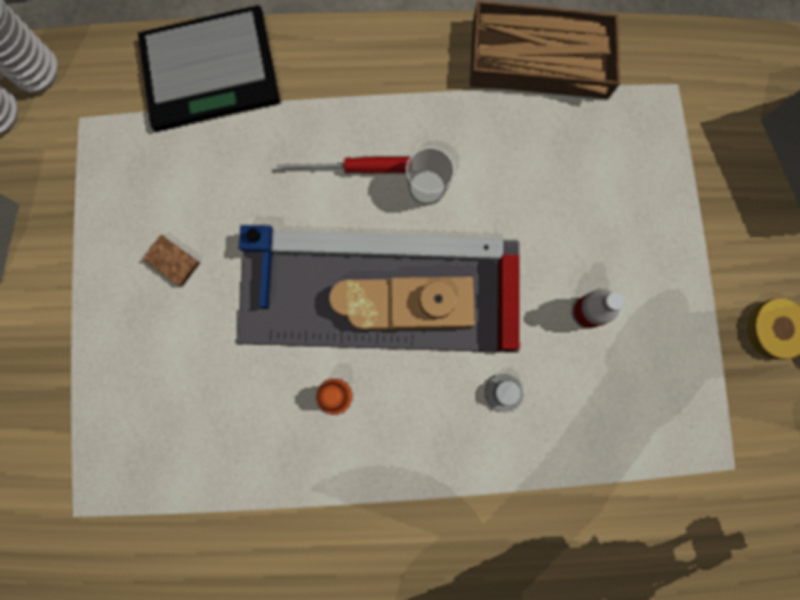

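View pics/scene0.png

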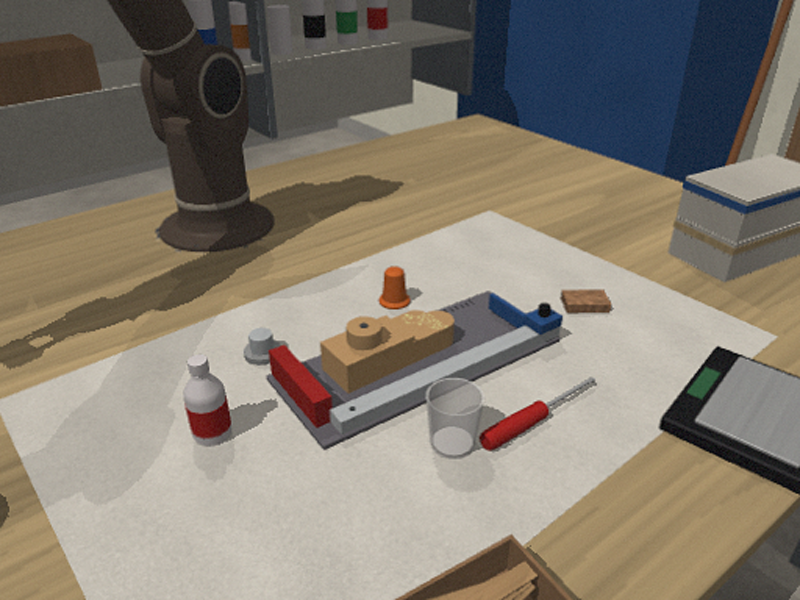

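The top view shows the board with the heel stop at about (510,300), the fence along y≈243, the cursor at (255,240) and the blank from (330,300) to (474,302), nearly aligned and with its toe to the left. I'll look closer at the board.

Run:
```python
import cv2,pickle
s=pickle.load(open("s0.pkl","rb"))
im=s["top"]["image"][:,:,::-1][135:235,145:345]
cv2.imwrite("pics/c1.png",cv2.resize(im,(800,400),interpolation=cv2.INTER_CUBIC))
```

```text
(no output)
```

View pics/c1.png

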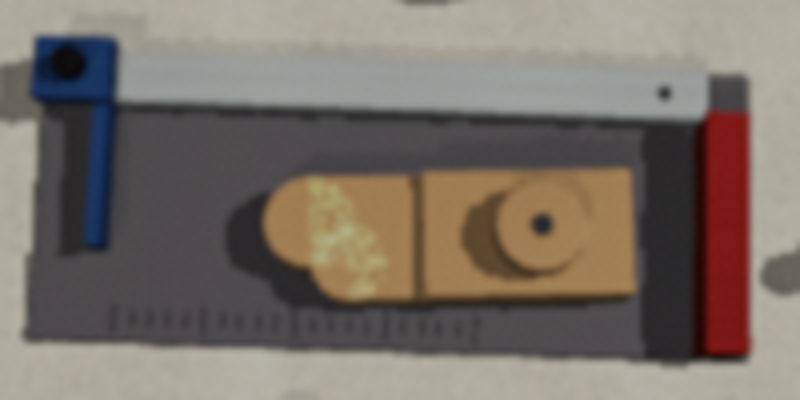

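The crop shows the stop's top from (706,112) to (748,355), and the blank's heel corners at (632,168) and (635,295). Its toe is at (263,222), the ankle hole at (541,224), the knob at (67,62) and the blade's end at (105,247). Next I fit the poses.

```bash
cat > h.py <<'E'
import cv2,numpy as np
from scipy.optimize import least_squares
def px(c): c=np.asarray(c,float); return np.c_[145+(c[:,0]+.5)/4-.5,135+(c[:,1]+.5)/4-.5]
def proj(d,P):
    T=np.linalg.inv(d["world_from_camera"])
    return cv2.projectPoints(np.asarray(P,float),cv2.Rodrigues(T[:3,:3])[0],T[:3,3],d["K"],np.array(d["dist"]))[0][:,0]
def place(p,P):
    c,s=np.cos(p[2]),np.sin(p[2]); return np.asarray(P)@np.array([[c,s,0],[-s,c,0],[0,0,1]])+[p[0],p[1],0]
def fit(d,P,u,p0):
    r=least_squares(lambda p:(proj(d,place(p,P))-u).ravel(),p0,x_scale=[.1,.1,1])
    return r.x,r.fun.reshape(-1,2)
BP=np.array([[0,0,48],[0,130,48],[-24,0,48],[-24,130,48],[368,132,8],[-4,-28,28],[-32,-32,8]])/1e3
FP=np.array([[0,66,46],[0,0,46],[110,0,46],[110,66,46],[50,33,70],[195,24,36]])/1e3
def rel(b,w): # world xy ->board
    c,s=np.cos(b[2]),np.sin(b[2]); return np.array([[c,s],[-s,c]])@(np.asarray(w)[:2]-b[:2])
E
python3 - <<'E'
from h import *
import pickle
d=pickle.load(open("s0.pkl","rb"))["top"]
b,r=fit(d,BP,px([[708,112],[705,354],[748,112],[748,355],[27,340],[708,72],[748,75]]),[.4,-.1,1.57]);print(b,r.round(1).tolist())
f,r=fit(d,FP+[0,0,.008],px([[635,295],[632,168],[420,172],[417,299],[541,224],[263,222]]),[.4,-.1,1.57]);print(f,r.round(1).tolist())
print("foot in board",rel(b,f)*1e3,np.degrees(f[2]-b[2]))
q=least_squares(lambda x:(proj(d,place(b,[[x[0],.082,.04],[x[0]+.02,-.014,.062]]))-px([[105,247],[67,62]])).ravel(),[.32]);print("cursor x",q.x,q.fun)
np.save("b.npy",b)
E
```

```text
[ 0.63446276 -0.12891223  1.51295678] [[-0.5, 0.0], [0.0, -0.3], [0.5, 0.4], [0.5, -0.2], [-0.4, -0.1], [-0.4, -0.1], [0.2, 0.1]]
[ 0.60231335 -0.08443464  1.557886  ] [[-0.6, -0.3], [-0.9, 0.6], [0.4, 0.1], [1.5, -0.6], [-0.3, 0.4], [-0.2, -0.0]]
foot in board [42.54474869 34.66678096] 2.5742546528987
cursor x [0.32167112] [-0.57266806 -0.59343019  0.61341503 -0.77740929]
```

```bash
cat >> h.py <<'E'
def go(*targets):
    from workcell import read_state
    from scipy.spatial.transform import Rotation as R
    s=read_state(); b=np.load("b.npy"); Rt=np.array(s["eef_rot"]); p=np.array(s["tcp_pos"])
    c,sn=np.cos(b[2]),np.sin(b[2]); Rg=np.array([[sn,-c,0],[-c,-sn,0],[0,0,-1.]])
    print("t",s["time"],"board",(rel(b,p)*1e3).round(1),"z",round(p[2]*1e3,1),"F",(np.array(s["ft_force"])).round(2),"turn",R.from_matrix(Rt.T@Rg).as_rotvec().round(3))
    for t in targets: print(t,(Rt.T@(place(b,[np.array(t)/1e3])[0]-p)*1e3).round(1))
E
python3 -c "
from h import *
go([115,135,244],[115,135,120])"
```

```text
t 0.1 board [-482.4  395.6] z 243.9 F [-0.43 -0.67 -0.84] turn [-0.001  0.     0.404]
[115, 135, 244] [ 474.3 -447.     0.5]
[115, 135, 120] [ 474.3 -446.8  124.5]
```

Emit:
send_rows:
  plan:
    - {"gripper": 0,"slide": [237,-223,0],"angular": [0,0,0.2]}
    - {"gripper": 0,"slide": [237,-223,0],"angular": [0,0,0.2]}
    - {"gripper": 0,"slide": [237,-223,0],"angular": [0,0,0.2]}
    - {"gripper": 0,"slide": [237,-223,0],"angular": [0,0,0.2]}
    - {"gripper": 0,"slide": [474,-447,0],"angular": [-0.001,0,0.404]}
    - {"gripper": 0,"slide": [474,-447,0],"angular": [-0.001,0,0.404]}
    - {"gripper": 0,"slide": [474,-447,0],"angular": [-0.001,0,0.404]}
    - {"gripper": 0,"slide": [474,-447,0],"angular": [-0.001,0,0.404]}
    - {"gripper": 0,"slide": [474,-447,0],"angular": [-0.001,0,0.404]}
    - {"gripper": 0,"slide": [474,-447,0],"angular": [-0.001,0,0.404]}
    - {"gripper": 0,"slide": [474,-447,0],"angular": [-0.001,0,0.404]}
    - {"gripper": 0,"slide": [474,-447,0],"angular": [-0.001,0,0.404]}

```text
time: 1.6
tcp_pos: [0.5067, -0.0038, 0.2442]
eef_rot: [[0.999, -0.053, -0.0], [-0.053, -0.999, 0.0], [-0.0, -0.0, -1.0]]
ft_force: [-0.9, -0.4, 0.3]
finger_gap: 0.0879
grasp_force: 0.0
```

```bash
python3 -c "
from h import *
go([115,130,130],[115,130,42],[115,90,42])"
```

```text
t 1.6 board [117.6 134.8] z 244.2 F [-0.9  -0.43  0.28] turn [-0.     0.     0.005]
[115, 130, 130] [  4.8   2.6 114.2]
[115, 130, 42] [  4.8   2.6 202.2]
[115, 90, 42] [ 44.8   2.8 202.2]
```

Emit:
send_rows:
  plan:
    - {"gripper": 0,"slide": [4,2.5,60],"angular": [0,0,0.005]}
    - {"gripper": 0,"slide": [4,2.5,120],"angular": [0,0,0.005]}
    - {"gripper": 0,"slide": [4,2.5,175],"angular": [0,0,0.005]}
    - {"gripper": 0,"slide": [4,2.5,202],"angular": [0,0,0.005]}
    - {"gripper": 0,"slide": [4,2.5,202],"angular": [0,0,0.005]}
    - {"gripper": 0,"slide": [10,2.5,202],"angular": [0,0,0.005]}
    - {"gripper": 0,"slide": [16,2.5,202],"angular": [0,0,0.005]}
    - {"gripper": 0,"slide": [21,2.5,202],"angular": [0,0,0.005]}
    - {"gripper": 0,"slide": [26,2.5,202],"angular": [0,0,0.005]}
    - {"gripper": 0,"slide": [31,2.5,202],"angular": [0,0,0.005]}
    - {"gripper": 0,"slide": [36,2.5,202],"angular": [0,0,0.005]}
    - {"gripper": 0,"slide": [40,2.5,202],"angular": [0,0,0.005]}

```text
time: 3.1
tcp_pos: [0.5454, -0.0119, 0.0435]
eef_rot: [[0.998, -0.063, -0.001], [-0.063, -0.998, -0.001], [-0.001, 0.002, -1.0]]
ft_force: [-6.5, 1.0, 6.6]
finger_gap: 0.0875
grasp_force: 3.4
```

```bash
python3 -c "
from h import *
go([115,80,42],[115,76,42])"
```

```text
t 3.1 board [111.7  95.7] z 43.5 F [-6.46  0.96  6.58] turn [ 0.002  0.001 -0.005]
[115, 80, 42] [15.6 -3.4  1.4]
[115, 76, 42] [19.6 -3.4  1.4]
```

Run:
```python
from workcell import snapshot
import cv2,numpy as np
a=snapshot("scene")["image"][130:290,150:370,::-1]; b=snapshot("top")["image"][130:250,140:350,::-1]
a=cv2.resize(a,(412,300),interpolation=cv2.INTER_CUBIC);b=cv2.resize(b,(525,300),interpolation=cv2.INTER_CUBIC)
cv2.imwrite("pics/p3.png",np.vstack([np.pad(a,((0,0),(0,113),(0,0))),b]))
```

```text
(no output)
```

View pics/p3.png

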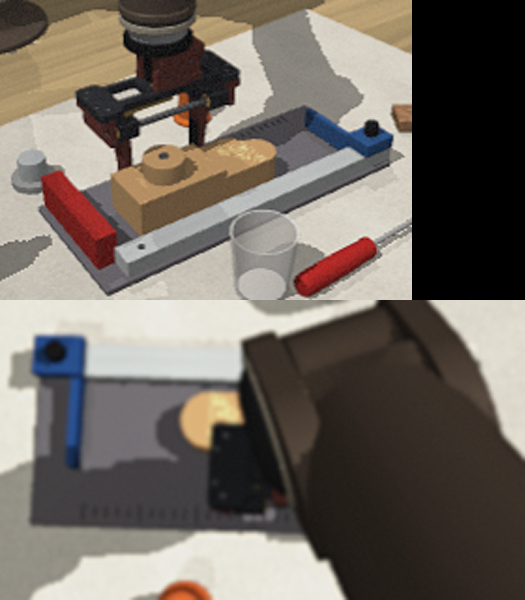

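The hand is behind the blank's free side with both fingers on it, at (125,150) and (200,130) in the upper panel. The blank is flat, so I keep pushing.

Emit:
send_rows:
  plan:
    - {"gripper": 0,"slide": [3,0,-1],"angular": [0,0,0]}
    - {"gripper": 0,"slide": [6,0,-1],"angular": [0,0,0]}
    - {"gripper": 0,"slide": [9,0,-1],"angular": [0,0,0]}
    - {"gripper": 0,"slide": [11,0,-1],"angular": [0,0,0]}
    - {"gripper": 0,"slide": [13,0,-1],"angular": [0,0,0]}
    - {"gripper": 0,"slide": [13,0,-1],"angular": [0,0,0]}

```text
time: 3.95
tcp_pos: [0.5589, -0.0126, 0.0438]
eef_rot: [[0.998, -0.063, -0.001], [-0.063, -0.998, -0.001], [-0.0, 0.001, -1.0]]
ft_force: [-5.5, -0.7, 3.7]
finger_gap: 0.0876
grasp_force: 2.5
```

```bash
python3 -c "
from h import *
go([115,78,43],[115,76,43])"
```

```text
t 3.95 board [111.7  82.2] z 43.8 F [-5.5  -0.7   3.65] turn [ 0.001  0.    -0.005]
[115, 78, 43] [ 4.2 -3.3  0.8]
[115, 76, 43] [ 6.2 -3.3  0.8]
```

Emit:
send_rows:
  plan:
    - {"gripper": 0,"slide": [2,0,0],"angular": [0,0,0]}
    - {"gripper": 0,"slide": [4,0,0],"angular": [0,0,0]}
    - {"gripper": 0,"slide": [5,0,0],"angular": [0,0,0]}
    - {"gripper": 0,"slide": [6,0,0],"angular": [0,0,0]}
    - {"gripper": 0,"slide": [6,0,0],"angular": [0,0,0]}

```text
time: 4.58
tcp_pos: [0.5619, -0.0129, 0.0435]
eef_rot: [[0.998, -0.062, -0.006], [-0.062, -0.998, -0.002], [-0.006, 0.002, -1.0]]
ft_force: [-13.5, 0.3, 12.3]
finger_gap: 0.088
grasp_force: 7.2
```

```bash
python3 -c "
from h import *
go()"
```

```text
t 4.575 board [111.6  79.1] z 43.5 F [-13.48   0.27  12.32] turn [ 0.002  0.006 -0.005]
```

Emit:
send_rows:
  plan:
    - {"gripper": 0,"slide": [-15,0,0],"angular": [0,0,0]}
    - {"gripper": 0,"slide": [-35,0,0],"angular": [0,0,0]}
    - {"gripper": 0,"slide": [-35,0,-50],"angular": [0,0,0]}
    - {"gripper": 128,"slide": [-35,0,-95],"angular": [0,0,0]}
    - {"gripper": 255,"slide": [-10,-50,-95],"angular": [0,0,-0.005]}
    - {"gripper": 255,"slide": [20,-100,-95],"angular": [0,0,-0.005]}
    - {"gripper": 255,"slide": [40,-145,-95],"angular": [0,0,-0.005]}
    - {"gripper": 255,"slide": [46,-170,-95],"angular": [0,0,-0.005]}
    - {"gripper": 255,"slide": [46,-170,-95],"angular": [0,0,-0.005]}
    - {"gripper": 255,"slide": [46,-170,-95],"angular": [0,0,-0.005]}

```text
time: 5.82
tcp_pos: [0.6217, 0.1524, 0.1384]
eef_rot: [[0.998, -0.059, 0.0], [-0.059, -0.998, -0.002], [0.001, 0.002, -1.0]]
ft_force: [-1.0, -1.3, -0.6]
finger_gap: 0.0216
grasp_force: 0.0
```

```bash
python3 -c "
from h import *
go([278,30,42],[250,30,42],[215,30,42])
from workcell import read_state;print(read_state()['finger_gap'])"
```

```text
t 5.825 board [280.1  29. ] z 138.4 F [-1.02 -1.27 -0.63] turn [ 0.002 -0.001 -0.001]
[278, 30, 42] [-1.1  1.9 96.4]
[250, 30, 42] [-1.  29.9 96.4]
[215, 30, 42] [-1.  64.9 96.5]
0.021582152761002685
```

Emit:
send_rows:
  plan:
    - {"gripper": 255,"slide": [-1,2,0],"angular": [0.002,0,0]}
    - {"gripper": 255,"slide": [-1,2,0],"angular": [0.002,0,0]}
    - {"gripper": 255,"slide": [-1,2,50],"angular": [0.002,0,0]}
    - {"gripper": 255,"slide": [-1,2,94],"angular": [0.002,0,0]}
    - {"gripper": 255,"slide": [-1,2,96],"angular": [0.002,0,0]}
    - {"gripper": 255,"slide": [-1,12,96],"angular": [0.002,0,0]}
    - {"gripper": 255,"slide": [-1,22,96],"angular": [0.002,0,0]}
    - {"gripper": 255,"slide": [-1,28,96],"angular": [0.002,0,0]}
    - {"gripper": 255,"slide": [-1,34,96],"angular": [0.002,0,0]}
    - {"gripper": 255,"slide": [-1,39,96],"angular": [0.002,0,0]}
    - {"gripper": 255,"slide": [-1,44,96],"angular": [0.002,0,0]}
    - {"gripper": 255,"slide": [-1,50,96],"angular": [0.002,0,0]}

```text
time: 7.32
tcp_pos: [0.618, 0.105, 0.0429]
eef_rot: [[0.998, -0.057, 0.001], [-0.057, -0.998, 0.002], [0.001, -0.003, -1.0]]
ft_force: [0.1, 4.8, 1.4]
finger_gap: 0.0002
grasp_force: 2.1
```

```bash
python3 -c "
from h import *
go([215,30,42],[209,30,42])"
```

```text
t 7.325 board [232.6  29.9] z 42.9 F [0.06 4.81 1.39] turn [-0.003 -0.001  0.001]
[215, 30, 42] [-0.1 17.6  0.8]
[209, 30, 42] [-0.1 23.6  0.8]
```

Emit:
send_rows:
  plan:
    - {"gripper": 255,"slide": [0,4,0],"angular": [0,0,0]}
    - {"gripper": 255,"slide": [0,8,0],"angular": [0,0,0]}
    - {"gripper": 255,"slide": [0,12,0],"angular": [0,0,0]}
    - {"gripper": 255,"slide": [0,15,0],"angular": [0,0,0]}
    - {"gripper": 255,"slide": [0,17,0],"angular": [0,0,0]}
    - {"gripper": 255,"slide": [0,18,0],"angular": [0,0,0]}

```text
time: 8.07
tcp_pos: [0.617, 0.0863, 0.0429]
eef_rot: [[0.998, -0.058, 0.001], [-0.058, -0.998, 0.002], [0.001, -0.002, -1.0]]
ft_force: [0.3, 4.7, 3.3]
finger_gap: 0.0007
grasp_force: 2.6
```

Run:
```python
from h import *
go()
from workcell import snapshot
a=snapshot("scene")["image"][130:270,170:370,::-1]; b=snapshot("top")["image"][130:250,140:350,::-1]
a=cv2.resize(a,(800,560),interpolation=cv2.INTER_CUBIC)
cv2.imwrite("pics/p4.png",a);cv2.imwrite("pics/p4t.png",cv2.resize(b,(800,457),interpolation=cv2.INTER_CUBIC))
```

```text
t 8.075 board [213.8  29.8] z 42.9 F [0.32 4.67 3.3 ] turn [-0.002 -0.001 -0.   ]
```

View pics/p4.png

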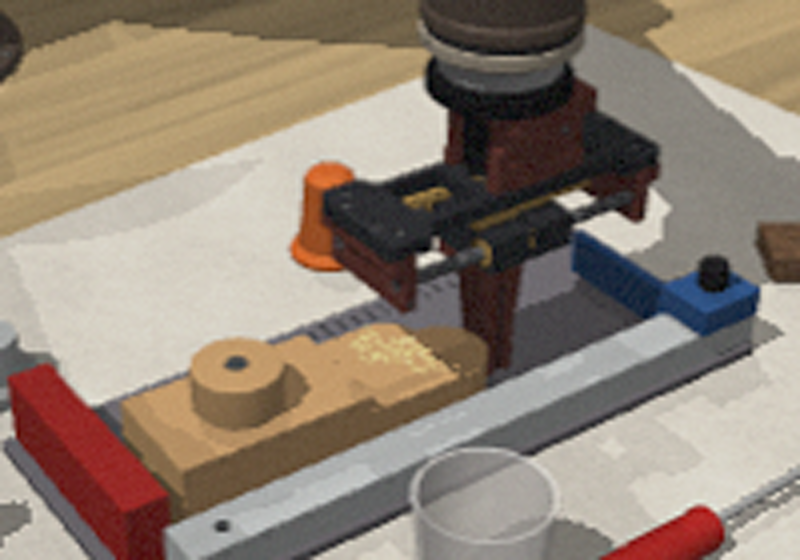

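The blank lies along the fence. Its heel at (185,480) still stands a little short of the stop at (165,500). I keep pushing.

Emit:
send_rows:
  plan:
    - {"gripper": 255,"slide": [0,3,0],"angular": [0,0,0]}
    - {"gripper": 255,"slide": [0,5,0],"angular": [0,0,0]}
    - {"gripper": 255,"slide": [0,6,0],"angular": [0,0,0]}
    - {"gripper": 255,"slide": [0,6,0],"angular": [0,0,0]}

```text
time: 8.68
tcp_pos: [0.6167, 0.0802, 0.0428]
eef_rot: [[0.998, -0.058, 0.001], [-0.058, -0.998, 0.002], [0.001, -0.002, -1.0]]
ft_force: [0.9, 5.6, 4.9]
finger_gap: 0.0007
grasp_force: 2.5
```

Emit:
send_rows:
  plan:
    - {"gripper": 255,"slide": [0,1.5,0],"angular": [0,0,0]}
    - {"gripper": 255,"slide": [0,3,0],"angular": [0,0,0]}
    - {"gripper": 255,"slide": [0,3,0],"angular": [0,0,0]}

```text
time: 9.05
tcp_pos: [0.6165, 0.0772, 0.0428]
eef_rot: [[0.998, -0.058, 0.001], [-0.058, -0.998, 0.001], [0.001, -0.002, -1.0]]
ft_force: [0.4, 5.3, 4.1]
finger_gap: 0.0003
grasp_force: 2.5
```

```bash
python3 -c "
from h import *
go()"
```

```text
t 9.05 board [204.8  29.8] z 42.8 F [0.37 5.28 4.14] turn [-0.002 -0.001 -0.   ]
```

Emit:
send_rows:
  plan:
    - {"gripper": 255,"slide": [0,1.5,0],"angular": [0,0,0]}
    - {"gripper": 255,"slide": [0,3,0],"angular": [0,0,0]}
    - {"gripper": 255,"slide": [0,3,0],"angular": [0,0,0]}

```text
time: 9.43
tcp_pos: [0.6164, 0.0761, 0.0429]
eef_rot: [[0.998, -0.057, 0.002], [-0.057, -0.998, 0.004], [0.001, -0.004, -1.0]]
ft_force: [0.7, 9.0, 3.3]
finger_gap: 0.0007
grasp_force: 4.5
```

Emit:
send_rows:
  plan:
    - {"gripper": 255,"slide": [0,1.5,0],"angular": [0,0,0]}
    - {"gripper": 255,"slide": [0,2,0],"angular": [0,0,0]}
    - {"gripper": 255,"slide": [0,2,0],"angular": [0,0,0]}

```text
time: 9.8
tcp_pos: [0.6164, 0.076, 0.043]
eef_rot: [[0.998, -0.055, 0.002], [-0.055, -0.998, 0.006], [0.002, -0.006, -1.0]]
ft_force: [1.0, 13.0, 1.5]
finger_gap: 0.0008
grasp_force: 6.5
```

```bash
python3 -c "
from h import *
go()"
```

```text
t 9.8 board [203.5  29.9] z 43.0 F [ 0.99 12.99  1.49] turn [-0.006 -0.002  0.002]
```

Emit:
send_rows:
  plan:
    - {"gripper": 255,"slide": [0,-15,0],"angular": [0,0,0]}
    - {"gripper": 255,"slide": [0,-25,0],"angular": [0,0,0]}
    - {"gripper": 255,"slide": [0,-25,-50],"angular": [0,0,0]}
    - {"gripper": 200,"slide": [0,-20,-100],"angular": [0,0,0]}
    - {"gripper": 0,"slide": [-40,20,-100],"angular": [0,0,0]}
    - {"gripper": 0,"slide": [-75,70,-100],"angular": [0,0,0]}
    - {"gripper": 0,"slide": [-90,120,-100],"angular": [0,0,0]}
    - {"gripper": 0,"slide": [-90,122,-100],"angular": [0,0,0]}
    - {"gripper": 0,"slide": [-90,122,-60],"angular": [0,0,0]}
    - {"gripper": 0,"slide": [-90,122,-10],"angular": [0,0,0]}
    - {"gripper": 0,"slide": [-90,122,0],"angular": [0,0,0]}
    - {"gripper": 0,"slide": [-90,122,0],"angular": [0,0,0]}

```text
time: 11.3
tcp_pos: [0.519, -0.0441, 0.0424]
eef_rot: [[0.998, -0.057, -0.001], [-0.057, -0.998, 0.001], [-0.001, -0.001, -1.0]]
ft_force: [1.5, 0.1, 0.1]
finger_gap: 0.0857
grasp_force: 0.0
```

```bash
python3 -c "
from h import *
go([81,80,43])"
```

```text
t 11.3 board [ 78.  120.1] z 42.4 F [1.45 0.07 0.13] turn [-0.001  0.001  0.   ]
[81, 80, 43] [40.1 -2.9 -0.7]
```

Emit:
send_rows:
  plan:
    - {"gripper": 0,"slide": [12,0,0],"angular": [0,0,0]}
    - {"gripper": 0,"slide": [24,0,0],"angular": [0,0,0]}
    - {"gripper": 0,"slide": [32,0,0],"angular": [0,0,0]}
    - {"gripper": 0,"slide": [36,0,0],"angular": [0,0,0]}
    - {"gripper": 0,"slide": [39,0,0],"angular": [0,0,0]}
    - {"gripper": 0,"slide": [42,0,0],"angular": [0,0,0]}
    - {"gripper": 0,"slide": [44,0,0],"angular": [0,0,0]}
    - {"gripper": 0,"slide": [44,0,0],"angular": [0,0,0]}

```text
time: 12.3
tcp_pos: [0.5602, -0.0475, 0.0419]
eef_rot: [[0.998, -0.058, -0.005], [-0.058, -0.998, 0.0], [-0.005, 0.0, -1.0]]
ft_force: [-10.6, -0.9, 8.1]
finger_gap: 0.0875
grasp_force: 5.2
```

```bash
python3 -c "
from h import *
go()"
```

```text
t 12.3 board [77.  78.9] z 41.9 F [-10.58  -0.93   8.09] turn [ 0.     0.005 -0.   ]
```

Emit:
send_rows:
  plan:
    - {"gripper": 0,"slide": [-15,0,0],"angular": [0,0,0]}
    - {"gripper": 0,"slide": [-35,0,0],"angular": [0,0,0]}
    - {"gripper": 0,"slide": [-35,0,-50],"angular": [0,0,0]}
    - {"gripper": 128,"slide": [-35,0,-97],"angular": [0,0,0]}
    - {"gripper": 255,"slide": [-10,-50,-97],"angular": [0,0,0]}
    - {"gripper": 255,"slide": [20,-100,-97],"angular": [0,0,0]}
    - {"gripper": 255,"slide": [45,-145,-97],"angular": [0,0,0]}
    - {"gripper": 255,"slide": [48,-156,-97],"angular": [0,0,0]}
    - {"gripper": 255,"slide": [48,-156,-97],"angular": [0,0,0]}
    - {"gripper": 255,"slide": [48,-156,-97],"angular": [0,0,0]}
    - {"gripper": 255,"slide": [48,-156,-50],"angular": [0,0,0]}
    - {"gripper": 255,"slide": [48,-156,0],"angular": [0,0,0]}

```text
time: 13.8
tcp_pos: [0.6205, 0.1034, 0.0426]
eef_rot: [[0.998, -0.061, 0.003], [-0.061, -0.998, 0.0], [0.003, -0.001, -1.0]]
ft_force: [0.2, -0.8, -0.1]
finger_gap: 0.0018
grasp_force: 0.0
```

Emit:
send_rows:
  plan:
    - {"gripper": 255,"slide": [0,0,0],"angular": [0,0,0]}
    - {"gripper": 255,"slide": [0,12,0],"angular": [0,0,0]}
    - {"gripper": 255,"slide": [0,20,0],"angular": [0,0,0]}
    - {"gripper": 255,"slide": [0,24,0],"angular": [0,0,0]}
    - {"gripper": 255,"slide": [0,27,0],"angular": [0,0,0]}
    - {"gripper": 255,"slide": [0,30,0],"angular": [0,0,0]}
    - {"gripper": 255,"slide": [0,32,0],"angular": [0,0,0]}
    - {"gripper": 255,"slide": [0,32,0],"angular": [0,0,0]}

```text
time: 14.8
tcp_pos: [0.6184, 0.0755, 0.043]
eef_rot: [[0.998, -0.057, 0.001], [-0.057, -0.998, 0.003], [0.001, -0.003, -1.0]]
ft_force: [-0.9, 4.6, 3.9]
finger_gap: 0.0008
grasp_force: 2.6
```

```bash
python3 -c "
from h import *
go([203,29,43])"
```

```text
t 14.8 board [203.1  27.8] z 43.0 F [-0.89  4.64  3.87] turn [-0.003 -0.001  0.001]
[203, 29, 43] [-1.2  0.1  0. ]
```

Emit:
send_rows:
  plan:
    - {"gripper": 255,"slide": [0,2,0],"angular": [0,0,0]}
    - {"gripper": 255,"slide": [0,4,0],"angular": [0,0,0]}
    - {"gripper": 255,"slide": [0,4,0],"angular": [0,0,0]}

```text
time: 15.18
tcp_pos: [0.6183, 0.0753, 0.0431]
eef_rot: [[0.999, -0.054, 0.003], [-0.054, -0.998, 0.007], [0.002, -0.007, -1.0]]
ft_force: [0.9, 13.2, 1.7]
finger_gap: 0.0005
grasp_force: 6.7
```

```bash
python3 -c "
from h import *
go([203,29,43])"
```

```text
t 15.175 board [202.9  27.9] z 43.1 F [ 0.88 13.15  1.74] turn [-0.007 -0.002  0.003]
[203, 29, 43] [-1.1 -0.1  0.1]
```

Emit:
send_rows:
  plan:
    - {"gripper": 255,"slide": [0,-15,0],"angular": [0,0,0]}
    - {"gripper": 255,"slide": [0,-25,-10],"angular": [0,0,0]}
    - {"gripper": 255,"slide": [0,-30,-65],"angular": [0,0,0]}
    - {"gripper": 255,"slide": [0,-80,-80],"angular": [0,0,0]}
    - {"gripper": 255,"slide": [0,-125,-80],"angular": [0,0,0]}
    - {"gripper": 255,"slide": [0,-158,-80],"angular": [0,0,0]}
    - {"gripper": 255,"slide": [0,-158,-80],"angular": [0,0,0]}
    - {"gripper": 255,"slide": [0,-158,-40],"angular": [0,0,0]}
    - {"gripper": 255,"slide": [0,-158,0],"angular": [0,0,0]}
    - {"gripper": 255,"slide": [0,-158,0],"angular": [0,0,0]}

```text
time: 16.42
tcp_pos: [0.6251, 0.2247, 0.0398]
eef_rot: [[0.998, -0.06, -0.005], [-0.06, -0.998, -0.003], [-0.005, 0.003, -1.0]]
ft_force: [0.4, -0.9, 0.2]
finger_gap: 0.0006
grasp_force: 0.0
```

Run:
```python
from h import *
go()
from workcell import snapshot
a=snapshot("scene")["image"][150:270,170:370,::-1]; b=snapshot("top")["image"][135:235,145:345,::-1]
cv2.imwrite("pics/p5.png",cv2.resize(a,(800,480),interpolation=cv2.INTER_CUBIC));cv2.imwrite("pics/p5t.png",cv2.resize(b,(800,400),interpolation=cv2.INTER_CUBIC))
```

```text
t 16.425 board [352.5  29.8] z 39.8 F [ 0.37 -0.94  0.15] turn [ 0.003  0.005 -0.002]
```

View pics/p5t.png

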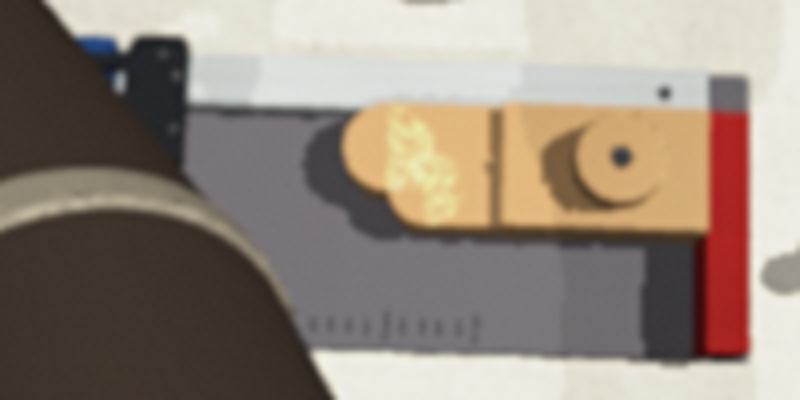

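View pics/p5.png

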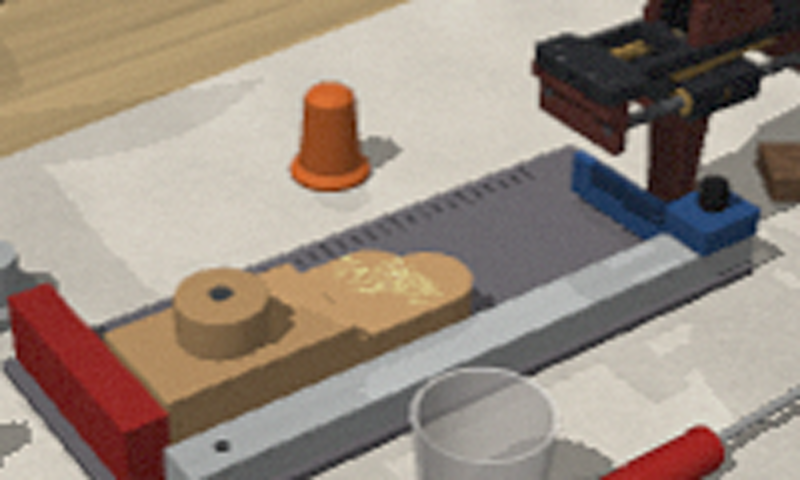

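The blank is home: heel edge against the stop at (708,110–235), side along the fence at y≈103, lying flat. The finger stands behind the blade, so now I slide the cursor.

Emit:
send_rows:
  plan:
    - {"gripper": 255,"slide": [0,8,-2],"angular": [0,0,0]}
    - {"gripper": 255,"slide": [0,14,-2],"angular": [0,0,0]}
    - {"gripper": 255,"slide": [0,20,-2],"angular": [0,0,0]}
    - {"gripper": 255,"slide": [0,32,-2],"angular": [0,0,0]}
    - {"gripper": 255,"slide": [0,45,-2],"angular": [0,0,0]}
    - {"gripper": 255,"slide": [0,58,-2],"angular": [0,0,0]}
    - {"gripper": 255,"slide": [0,71,-2],"angular": [0,0,0]}
    - {"gripper": 255,"slide": [0,84,-2],"angular": [0,0,0]}
    - {"gripper": 255,"slide": [0,96,-2],"angular": [0,0,0]}
    - {"gripper": 255,"slide": [0,108,-2],"angular": [0,0,0]}
    - {"gripper": 255,"slide": [0,116,-2],"angular": [0,0,0]}
    - {"gripper": 255,"slide": [0,122,-2],"angular": [0,0,0]}

```text
time: 18.02
tcp_pos: [0.6199, 0.1052, 0.0445]
eef_rot: [[0.998, -0.058, 0.0], [-0.058, -0.998, 0.001], [0.0, -0.001, -1.0]]
ft_force: [1.2, 2.0, 0.4]
finger_gap: 0.0004
grasp_force: 0.8
```

Emit:
send_rows:
  plan:
    - {"gripper": 255,"slide": [0,3,0],"angular": [0,0,0]}
    - {"gripper": 255,"slide": [0,6,0],"angular": [0,0,0]}
    - {"gripper": 255,"slide": [0,9,0],"angular": [0,0,0]}
    - {"gripper": 255,"slide": [0,11,0],"angular": [0,0,0]}
    - {"gripper": 255,"slide": [0,12,0],"angular": [0,0,0]}
    - {"gripper": 255,"slide": [0,13,0],"angular": [0,0,0]}

```text
time: 18.77
tcp_pos: [0.6191, 0.0928, 0.0445]
eef_rot: [[0.998, -0.058, 0.0], [-0.058, -0.998, 0.001], [0.0, -0.001, -1.0]]
ft_force: [1.8, 0.7, 0.3]
finger_gap: 0.0004
grasp_force: 0.8
```

```bash
python3 -c "
from h import *
go()"
```

```text
t 18.775 board [220.4  28.2] z 44.5 F [1.75 0.75 0.33] turn [-0.001 -0.    -0.   ]
```

Contact is expected at about 211, so about 9 mm to go.

Emit:
send_rows:
  plan:
    - {"gripper": 255,"slide": [0,2,0],"angular": [0,0,0]}
    - {"gripper": 255,"slide": [0,4,0],"angular": [0,0,0]}
    - {"gripper": 255,"slide": [0,6,0],"angular": [0,0,0]}
    - {"gripper": 255,"slide": [0,7.5,0],"angular": [0,0,0]}
    - {"gripper": 255,"slide": [0,7.5,0],"angular": [0,0,0]}

```text
time: 19.4
tcp_pos: [0.6186, 0.0848, 0.0445]
eef_rot: [[0.998, -0.059, -0.0], [-0.059, -0.998, 0.001], [-0.0, -0.001, -1.0]]
ft_force: [-0.2, -0.0, -0.1]
finger_gap: 0.0004
grasp_force: 0.2
```

Emit:
send_rows:
  plan:
    - {"gripper": 255,"slide": [0,0.7,0],"angular": [0,0,0]}
    - {"gripper": 255,"slide": [0,1.5,0],"angular": [0,0,0]}
    - {"gripper": 255,"slide": [0,1.5,0],"angular": [0,0,0]}

```text
time: 19.77
tcp_pos: [0.6185, 0.0837, 0.0445]
eef_rot: [[0.998, -0.058, -0.0], [-0.058, -0.998, 0.001], [-0.0, -0.001, -1.0]]
ft_force: [-0.4, 1.7, -0.8]
finger_gap: 0.0002
grasp_force: 0.6
```

Emit:
send_rows:
  plan:
    - {"gripper": 255,"slide": [0,0.7,0],"angular": [0,0,0]}
    - {"gripper": 255,"slide": [0,1.2,0],"angular": [0,0,0]}
    - {"gripper": 255,"slide": [0,1.2,0],"angular": [0,0,0]}

```text
time: 20.15
tcp_pos: [0.6185, 0.0835, 0.0445]
eef_rot: [[0.998, -0.058, 0.0], [-0.058, -0.998, 0.002], [0.0, -0.002, -1.0]]
ft_force: [0.1, 4.2, -2.1]
finger_gap: 0.0003
grasp_force: 2.5
```

```bash
python3 -c "
from h import *
go()"
```

```text
t 20.15 board [211.1  28.3] z 44.5 F [ 0.07  4.24 -2.14] turn [-0.002 -0.     0.   ]
```

The force has risen and the finger has stalled at 211 mm, as predicted: the blade is touching the toe. I retreat and check.

Emit:
send_rows:
  plan:
    - {"gripper": 255,"slide": [0,-4,0],"angular": [0,0,0]}
    - {"gripper": 255,"slide": [0,-20,0],"angular": [0,0,0]}
    - {"gripper": 255,"slide": [0,-35,0],"angular": [0,0,0]}
    - {"gripper": 255,"slide": [0,-35,-50],"angular": [0,0,0]}
    - {"gripper": 255,"slide": [0,-35,-110],"angular": [0,0,0]}
    - {"gripper": 255,"slide": [-30,-90,-150],"angular": [0,0,0]}
    - {"gripper": 255,"slide": [-70,-140,-150],"angular": [0,0,0]}
    - {"gripper": 255,"slide": [-100,-190,-150],"angular": [0,0,0]}
    - {"gripper": 255,"slide": [-130,-240,-150],"angular": [0,0,0]}
    - {"gripper": 255,"slide": [-150,-270,-150],"angular": [0,0,0]}
    - {"gripper": 255,"slide": [-150,-270,-150],"angular": [0,0,0]}

```text
time: 21.52
tcp_pos: [0.481, 0.3655, 0.1951]
eef_rot: [[0.999, -0.051, -0.001], [-0.051, -0.999, 0.003], [-0.001, -0.003, -1.0]]
ft_force: [-0.3, -0.5, -0.0]
finger_gap: 0.0005
grasp_force: 0.0
```

Run:
```python
from h import *
from workcell import snapshot
a=snapshot("scene")["image"][150:270,170:370,::-1]; b=snapshot("top")["image"][135:235,145:345,::-1]
a=cv2.resize(a,(500,300),interpolation=cv2.INTER_CUBIC);b=cv2.resize(b,(600,300),interpolation=cv2.INTER_CUBIC)
cv2.imwrite("pics/p6.png",np.vstack([np.pad(a,((0,0),(0,100),(0,0))),b]))
```

```text
(no output)
```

View pics/p6.png

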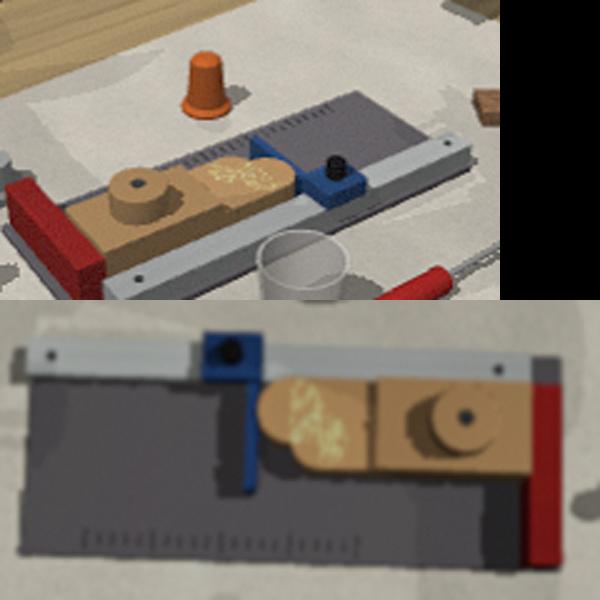

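In the lower panel the heel is against the stop at (531,430), the side is along the fence, and the blade touches the toe at (257,410). The arm is clear.

```bash
python3 -c "
from workcell import hand_in
print(hand_in())"
```

```text
the job is handed in; nothing more can be done
None
```

The job is handed in: the last pictures and the push forces show the blank's heel home against the red stop, its side flush along the fence, and the cursor blade resting against the toe, at about 21.5 s of the 64 s.

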